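# Vent the vacuum chamber and take off its lid

## Robot

A 6-joint arm with a two-finger parallel gripper is mounted at the origin on a cart in front of the work surface, level with it; the furniture and walls round the work are solid. World frame = base frame: x ahead of the robot, y to its left, z up, the work surface at z = 0. Lengths are in m, angles in rad, forces in N, time in s.
With the tool pointing down it reaches from about 0.35 to 0.85 m from the base axis. Payload 8.1 kg.
Tool frame: the origin (TCP) lies at the very end of the fingers, on their centre line; the grasp point (between the pads) lies 19 mm behind it; z points along the fingers, y is the line along which they close (so a half turn about z gives the same grasp; the last joint's range is limited). The gripper opens to 93 mm and grips with 3 to 60 N. Pads are 15 mm wide; open, the fingers measure 128 mm over their backs; the gripper's body (75 mm by 188 mm) begins 65 mm behind the grasp point.
Start: joints at [-1.232, 0.13, 1.488, -0, 1.523, -0.085], TCP at [0.247, -0.547, 0.219] pointing down, gripper open.
Joint ranges: [-2.96, 2.96], [-0.89, 2.26], [0.02, 2.5], [-1.34, 4.48], [0, 2.73], [-2.66, 2.66]. Speed limits (rad/s): [2.39, 2.39, 2.79, 3.14, 3.14, 3.14].

## Interface

Orientations are given as a rotation vector (axis times angle).
In Python, from plant import robot gives the robot as it stands. The module is installed in compiled form; this text tells all that it offers.
- The arm moves only by the tool play_rows, never from a script. Its argument "increments" is text: rows parted by semicolons, each of 5 numbers parted by spaces: the shift along the tool's x, y, z in mm, then the turn about the tool's z in degrees, then the closure, from -1 (fully open) to 1 (shut). In form: dx dy dz yaw claw; .... A call has 1 to 20 rows; each row is the pose to reach, as a shift and turn from the pose commanded when the call began, along the tool's axes at that moment; what a row does not reach only later rows make up. A row lasts 1/10 s, in which the tool goes at most 50 mm and 8.59 degrees, less where a joint would pass 70% of its speed; a pose out of reach is approached as far as the arm can. A call with a gripper value outside its range is refused whole. The fingers move at their own pace and stop on an object; "force" is the grip in N (left out, the last holds). Time passes only in rows, so rows that repeat a pose let the fingers close. It gives the time, the measured TCP pose, the force, the opening and the grip force at its end, in the units of the state.
- robot.read_state(): the state, without advancing time (a new reading comes with each control period).
- robot.read_camera(name): name is "scene" or "top"; returns the picture (400x640x3 uint8, blue, green, red); there is no depth.
- robot.calibration(name): a dict with "vertical_fov" (degrees; the focal length in pixels is half the picture's height over the tangent of half this angle, whatever the lens; pixels are square), "cx", "cy" (the principal point, pixels), "rvec" (rotation vector, rad) and "tvec" (3), from world to camera coordinates, as OpenCV has them. Camera axes: x right, y down, z forward; pixel columns grow to the right and rows downward; lengths in m; the calibration is good to about 2 mm. A picture is of the moment at which its call begins. calibration takes no time and is no camera call.
- robot.close_job(): hands the job in; it is judged then, once.
Trained networks look in the newest picture that a camera, given by its name, has taken for a name from the list of things; names that differ only in an ending like _2 or _b are one class to them, and where a whole thing is asked for, a point or a joint stands for the part that bears it (a point fixed in the world has none). Each returns a list of dicts, best first, with "conf" (0 to 1); they miss things now and then, are a little off and sometimes report something else, mostly with a low value. They report only what shows in the picture. A call takes as long as a camera call.
- robot.recognise(camera, query): "centre" ([x, y, z] in m, in world coordinates, good to about 4 mm: the middle of the surface that is visible of it).
- robot.regions_of(camera, query): "pixels" (400x640 bool, what is visible of it).
- robot.landmark_of(camera, query): "centre" ([x, y, z] in m, in world coordinates, good to about 4 mm: a listed point, or the origin of a listed thing).
The state is a dict: "t": time; "q": joint angles; "dq": joint speeds; "joint_torque": joint torques, N m; "tool_pos": TCP position; "orientation": TCP orientation; "force": force on the tool from outside, world axes, zero at the start; "wrist_torque": the same for the moment, N m; "opening": finger opening in m; "gripper_force": force on a finger pad.
Only numpy, scipy, OpenCV 4.12 (cv2) and the standard library are available. Lean on these libraries where they do the work, as an engineer would, in place of code of your own. Each camera call takes 0.05 s, during which the arm holds its last target. There are 200 camera calls.

## Task

The small steel vacuum chamber on the bench is still sealed. Open the slanted vent tap on its domed lid by a quarter turn anticlockwise to let the air in, and only then lift the lid off level by its black knob and lay it gently, flat and knob up, in the round cork-lined wooden dish. Leave the chamber's contents and everything else on the bench as they are.

Things in the scene. Friction and masses are not known exactly. Their poses are not given: they have to be found in the camera images.
- chamber: round steel vacuum pot, fixed to the bench, 168 mm over its flange, 80 mm high to the flange's top, on which the lid's rim rests; a 5 mm high collar centres the lid with about 3 mm play, and a small keeper tab behind the tap reaches 26 mm above the flange. Origin at the centre of its underside, z up; hose nozzle at +x
- lid: loose domed aluminium lid, 160 mm across, 60 mm high, about 0.45 kg, hollow below, knob on top. Origin at the centre of its rim's plane (underside); z up, the tap stands on its -x side. While the tap is shut the lid is held down as if by vacuum; with the tap open past about 1 rad it lifts straight up; raise it 30 mm or more before moving sideways
- lid_knob (a point): point to grip on the lid's black round knob: on the lid's axis, 86 mm above the rim's plane; axes as the lid's. The knob's head is 34 mm in diameter, straight from 10 mm below to 11 mm above this point; the lid's flat top is 26 mm below it. Fingers closing along the lid's y stay clear of the tap
- tap_grip (a point): centre of the tap's bar handle, steel, 10 mm thick, 42 mm long, 22 mm high along the tap's axis. z: the tap's axis, leaning 35 degrees from vertical, outward from the lid's middle; y: along the bar; x: across its thickness (turns with the tap). The lid's slope, square to z, is 33 mm below this point along z. It is 71 mm from the lid's axis, 74 mm above the rim's plane
- tap (a joint): turn of the vent tap, rad: 0 shut (bar lying across, level), 1.57 open at its stop (bar in line with the lid's middle). Starts at 0 to 0.2. Grows anticlockwise seen from outside along its axis (positive about tap_grip's z). Friction about 0.06 N m, stays where it is left. Counts as open past 1.15
- lid_rest: shallow round wooden dish with a cork floor, fixed to the bench, 196 mm across; its flat floor, 184 mm across, is 10 mm above the bench and its raised edge 16 mm. Origin at the centre of its underside, on the bench, z up
- mortar: white mortar, 68 mm across and 44 mm high, standing in the chamber; the contents, not to be disturbed. Origin at the centre of its underside
- beaker_50: bystander: small beaker, 43 mm across, 57 mm high, between the chamber and the dish. Origin at the centre of its underside
- timer: bystander: flat timer, 58x62x20 mm, between the chamber and the dish. Origin at the centre of its underside
- weight_1: bystander: balance weight, 32 mm across, 36 mm high, in front, between the chamber and the dish. Origin at the centre of its underside
- bottle_1: bystander: brown bottle with a cap, 62 mm across, 105 mm high, behind. Origin at the centre of its underside
- bottle_4: bystander: white bottle, 66 mm across, 130 mm high, behind. Origin at the centre of its underside

How it is judged:
On the way, in this order (a step that is already met when the one before it is completed fails the run):
1. the vent tap is open (past 1.15 rad) while the lid is still seated on the chamber (value of joint tap above 1.15 rad and z of lid in the frame of chamber below 0.085 m and horizontal distance between lid and chamber below 0.012 m), for 0.2 s.
2. the lid has been lifted clear of the chamber, level (z of lid in the frame of chamber above 0.11 m and angle between lid's own z axis and vertical below 0.35 rad), for 0.1 s.
At the end, for the whole second after the job is handed in: the lid lies flat (within 3 degrees), knob up and at rest on the floor of the wooden dish, its centre within 15 mm of the dish's; the mortar still stands upright in the chamber (horizontal distance between lid and lid_rest below 0.015 m and z of lid in the frame of lid_rest between 0.006 and 0.014 m and angle between lid's own z axis and vertical below 0.05 rad and linear speed of lid below 0.02 m/s and z of mortar in the frame of chamber below 0.016 m and angle between mortar's own z axis and vertical below 0.1 rad); the robot touches nothing.
It fails at once if the lid is pulled up off the chamber by more than 8 mm while the tap is not yet open (below 1 rad) (value of joint tap below 1 rad and horizontal distance between lid and chamber below 0.06 m and z of lid in the frame of chamber above 0.088 m).
It fails at once if the lid is tilted by more than 20 degrees (angle between lid's own z axis and vertical above 0.35 rad).
It fails at once if the lid is dropped or slammed into the dish (faster than 0.35 m/s close above it) (horizontal distance between lid and lid_rest below 0.06 m and z of lid in the frame of lid_rest below 0.03 m and linear speed of lid above 0.35 m/s).
It fails at once if the chamber's contents or a bystander are moved by more than 25 mm (distance of any of mortar, beaker_50, timer, weight_1, bottle_1, bottle_4 from where it was at the start of the episode above 0.025 m).
It also fails if it takes over 58 s, if anything falls off the work surface, if the arm or the gripper's body presses on something with over 40 N, if the wrist force passes 120 N, or if a joint passes its speed limit or range.

## Working session

There is one attempt and no reset: what is moved stays moved. The work goes in short steps, Python scripts to look and compute and a tool call to move; the robot and the scene stay as the last step left them, time stands still between calls to the robot, and variables do not carry over. Pictures are saved under pics/ and viewed, at most 10 in all, crops included, and the job is handed in when it is done.

Besides the shell and the picture viewer there is one more tool, called as name(argument=value, ...) on one line, values as JSON. play_rows: Moves the arm, as the interface text tells. Its arguments: {"type":"object","properties":{"increments":{"type":"string"},"force":{"type":"number"}},"required":["increments"]}

```bash
mkdir -p pics
python3 - <<'E'
from plant import robot
import cv2,numpy as np
for c in("scene","top"):
    im=robot.read_camera(c); cv2.imwrite(f"pics/{c}0.png",im)
    for n in("chamber","lid","lid_knob","tap_grip","lid_rest","beaker_50","timer","weight_1","bottle_1","bottle_4"):
        r=robot.landmark_of(c,n)
        print(c,n,[(np.round(a["centre"],3).tolist(),round(a["conf"],2)) for a in r[:2]])
s=robot.read_state();print(s["t"],s["tool_pos"],s["orientation"],s["opening"])
E
```

```text
scene chamber [([0.61, -0.174, 0.002], 0.77)]
scene lid [([0.61, -0.181, 0.083], 0.56)]
scene lid_knob [([0.614, -0.184, 0.164], 0.74)]
scene tap_grip [([0.546, -0.191, 0.154], 0.52)]
scene lid_rest [([0.637, -0.004, -0.002], 0.16)]
scene beaker_50 [([0.53, -0.005, 0.002], 0.87)]
scene timer [([0.634, -0.004, -0.003], 0.77), ([0.612, -0.182, 0.165], 0.58)]
scene weight_1 [([0.411, -0.01, 0.007], 0.62)]
scene bottle_1 [([0.799, -0.049, -0.004], 0.89), ([0.789, 0.105, 0.0], 0.87)]
scene bottle_4 [([0.799, -0.049, -0.004], 0.89), ([0.789, 0.105, 0.0], 0.87)]
top chamber []
top lid [([0.609, -0.179, 0.08], 0.64)]
top lid_knob [([0.612, -0.182, 0.167], 0.67)]
top tap_grip [([0.544, -0.193, 0.154], 0.67)]
top lid_rest [([0.612, -0.178, 0.166], 0.72), ([0.557, 0.198, -0.001], 0.67)]
top beaker_50 [([0.532, -0.009, -0.001], 0.49)]
top timer []
top weight_1 []
top bottle_1 [([0.8, -0.05, -0.001], 0.65), ([0.79, 0.114, -0.002], 0.63)]
top bottle_4 [([0.8, -0.05, -0.001], 0.65), ([0.79, 0.114, -0.002], 0.63)]
1.1 [ 0.24677158 -0.54692589  0.21865705] [3.07129690e+00 6.60672027e-01 5.77043152e-05] 0.09284323754021312
```

View pics/scene0.png

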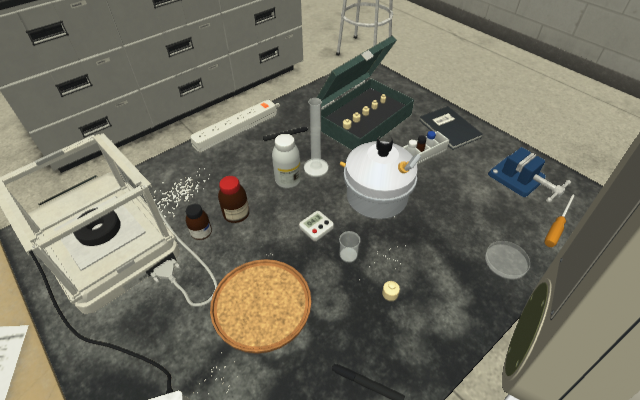

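View pics/top0.png

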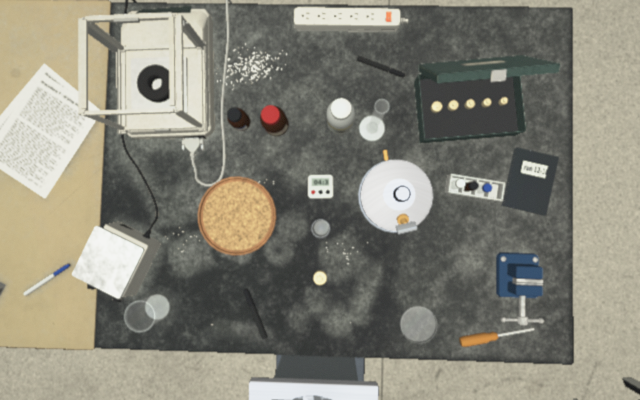

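The scene picture shows the lid on the chamber at about (380,170), with the tap on the near side at (405,165). The cork dish is at (262,305). In the top view the dish is at (237,215), the knob at (402,194) and the tap at (403,222), with the keeper tab just outside it. I'll refine the dish centre now and write a small move helper.

```bash
cat > h.py <<'E'
from plant import robot
import cv2,numpy as np
from scipy.spatial.transform import Rotation as R
def ray(c,uv,z):
    k=robot.calibration(c); f=200/np.tan(np.radians(k["vertical_fov"]/2))
    M=R.from_rotvec(k["rvec"]).as_matrix(); o=-M.T@np.array(k["tvec"])
    d=M.T@np.array([(uv[0]-k["cx"])/f,(uv[1]-k["cy"])/f,1]); return o+d*(z-o[2])/d[2]
def proj(c,p):
    k=robot.calibration(c); f=200/np.tan(np.radians(k["vertical_fov"]/2))
    K=np.array([[f,0,k["cx"]],[0,f,k["cy"]],[0,0,1.]])
    return cv2.projectPoints(np.array([p],float),np.array(k["rvec"]),np.array(k["tvec"]),K,None)[0].ravel()
def plan(p,ang):   # target TCP, world angle (deg) of tool y mod 180 -> row numbers
    s=robot.read_state(); m=R.from_rotvec(s["orientation"]).as_matrix()
    d=m.T@(np.array(p)-s["tool_pos"])*1000
    y=np.degrees(np.arctan2(m[1,1],m[0,1])); w=(ang-y+90)%180-90
    print("t",round(s["t"],2),"tcp",np.round(s["tool_pos"],4),"open",round(s["opening"],4),"toolY",round(y,1),"row",np.round(d,1),"yaw",round(-w,1),"q6",round(np.degrees(s["q"][5])),"F",np.round(s["force"],1))
E
python3 - <<'E'
from h import *
for c in("scene","top"):
    im=robot.read_camera(c)
    for r in robot.regions_of(c,"lid_rest")[:3]:
        m=r["pixels"].astype(np.uint8); ct=max(cv2.findContours(m,0,1)[0],key=cv2.contourArea)[:,0]
        P=np.array([ray(c,p,.016)[:2] for p in ct]); (x,y),rad=cv2.minEnclosingCircle((P*1000).astype(np.float32))
        print(c,round(r["conf"],2),x,y,rad)
k=[.613,-.183,.166]
print(proj("top",k),proj("top",[.545,-.192,.154]),proj("scene",[.545,-.192,.154]))
im=cv2.imread("pics/top0.png")[150:250,345:445]; im2=cv2.imread("pics/scene0.png")[125:225,330:430]
cv2.imwrite("pics/crop.png",np.hstack([cv2.resize(i,(400,400),interpolation=2) for i in(im,im2)]))
plan([.545,-.192,.26],8)
E
```

```text
scene 0.84 556.3162841796875 201.7766571044922 99.24518585205078
scene 0.37 667.6815795898438 -246.65994262695312 112.058837890625
top 0.73 557.9076538085938 199.28659057617188 97.42630004882812
top 0.51 614.854736328125 -194.87451171875 90.66754150390625
[402.55804713 193.63307134] [405.31434543 226.46715793] [412.0369005  161.62496147]
t 1.3 tcp [ 0.2468 -0.5469  0.2186] open 0.0927 toolY -65.7 row [ 417.8 -200.9  -41.4] yaw -73.7 q6 -5 F [ 0.5 -0.1  0.7]
```

View pics/crop.png

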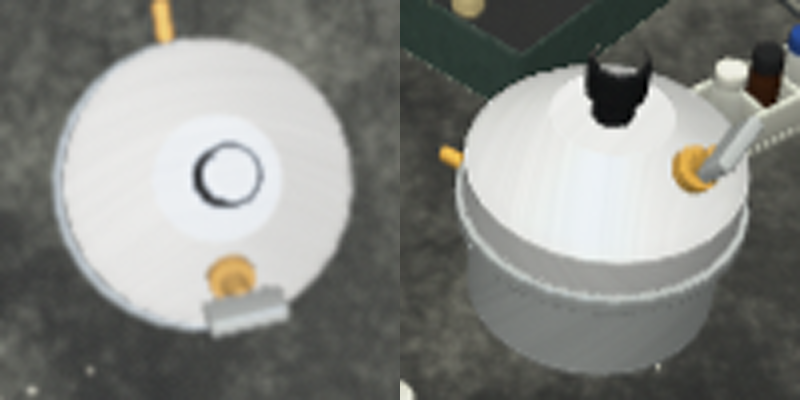

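The crop shows the bar level across at about (407,228) in the top image, with its normal at roughly 11° in the world frame. Next I'll move above the tap with the fingers half closed.

play_rows(increments="0 0 -40 0 0.14; 414 -199 -41 -77 0.14; 414 -199 -41 -77 0.14; 414 -199 -41 -77 0.14; 414 -199 -41 -77 0.14; 414 -199 -41 -77 0.14; 414 -199 -41 -77 0.14; 414 -199 -41 -77 0.14; 414 -199 -41 -77 0.14; 414 -199 -41 -77 0.14; 414 -199 -41 -77 0.14; 414 -199 -41 -77 0.14; 414 -199 -41 -77 0.14; 414 -199 -41 -77 0.14; 414 -199 -41 -77 0.14", force=12)

```text
t: 2.8
tool_pos: [0.5415, -0.1967, 0.2597]
orientation: [1.996, 2.426, -0.0]
force: [-0.3, -0.1, 0.2]
opening: 0.0401
gripper_force: 0.0
```

Run:
```python
from h import *
im=robot.read_camera("scene"); cv2.imwrite("pics/s1.png",cv2.resize(im[60:240,300:540],(800,600)))
plan([.542,-.195,.149],11)
```

```text
t 2.85 tcp [ 0.5416 -0.1966  0.2597] open 0.0399 toolY 11.1 row [  1.5   0.7 110.7] yaw 0.1 q6 -36 F [ 0.1 -0.2  0.8]
```

View pics/s1.png

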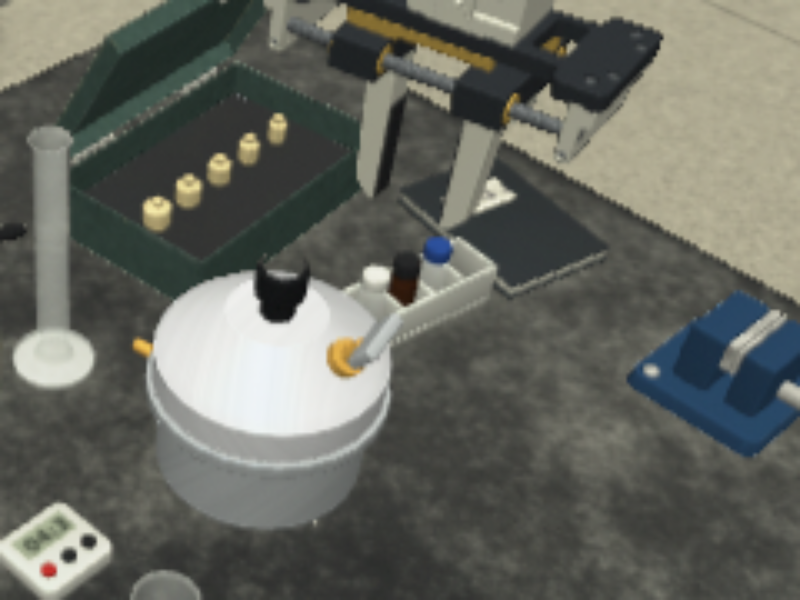

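The gripper hovers over the tap with its fingers straddling the bar's thickness; the tap is at about (365,350) in the crop. I'll descend and close gently.

play_rows(increments="1 1 40 0 0.14; 1 1 70 0 0.14; 1 1 90 0 0.14; 1 1 105 0 0.14; 1 1 111 0 0.14; 1 1 111 0 0.14; 1 1 111 0 0.5; 1 1 111 0 0.8; 1 1 111 0 0.9; 1 1 111 0 0.9; 1 1 111 0 0.9; 1 1 111 0 0.9", force=10)

```text
t: 4.05
tool_pos: [0.5438, -0.1944, 0.1497]
orientation: [1.991, 2.428, 0.001]
force: [-0.0, -0.0, 5.3]
opening: 0.0198
gripper_force: 9.2
```

Run:
```python
from h import *
plan([.542,-.195,.149],101)
print(robot.read_state()["wrist_torque"],robot.read_state()["gripper_force"])
im=robot.read_camera("scene"); cv2.imwrite("pics/s2.png",cv2.resize(im[60:240,300:540],(800,600)))
```

```text
t 4.05 tcp [ 0.5438 -0.1944  0.1497] open 0.0198 toolY 11.3 row [-0.2 -1.9  0.7] yaw -89.7 q6 -36 F [-0.  -0.   5.3]
[-0.01095686 -0.29683838  0.0195789 ] 9.199919977891113
```

View pics/s2.png

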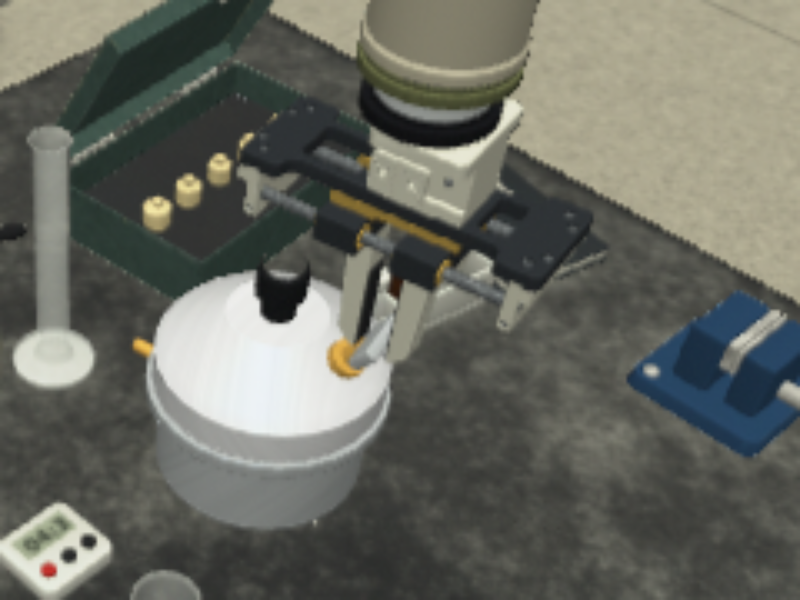

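The fingers hold the bar, with an opening of 20 mm as predicted. Now I'll turn it anticlockwise by 90°.

play_rows(increments="0 0 0 -6 0.9; 0 0 0 -12 0.9; 0 0 0 -18 0.9; 0 0 0 -24 0.9; 0 0 0 -30 0.9; 0 0 0 -36 0.9; 0 0 0 -42 0.9; 0 0 0 -48 0.9; 0 0 0 -54 0.9; 0 0 0 -60 0.9; 0 0 0 -66 0.9; 0 0 0 -72 0.9; 0 0 0 -78 0.9; 0 0 0 -84 0.9; 0 0 0 -88 0.9; 0 0 0 -88 0.9; 0 0 0 -88 0.9; 0 0 0 -88 0.9", force=15)

```text
t: 5.9
tool_pos: [0.544, -0.1927, 0.1497]
orientation: [-0.256, 3.129, 0.003]
force: [1.5, 6.4, 7.9]
opening: 0.0103
gripper_force: 15.1
```

Run:
```python
from h import *
plan([.542,-.195,.149],100)
print(robot.read_state()["wrist_torque"],robot.read_state()["gripper_force"])
im=robot.read_camera("scene"); cv2.imwrite("pics/s3.png",cv2.resize(im[60:240,300:540],(800,600)))
```

```text
t 5.9 tcp [ 0.544  -0.1927  0.1497] open 0.0103 toolY 99.3 row [ 2.3 -1.9  0.7] yaw -0.7 q6 -124 F [1.5 6.4 7.9]
[ 1.35065841 -0.33712522  0.11896528] 15.072271281860594
```

View pics/s3.png

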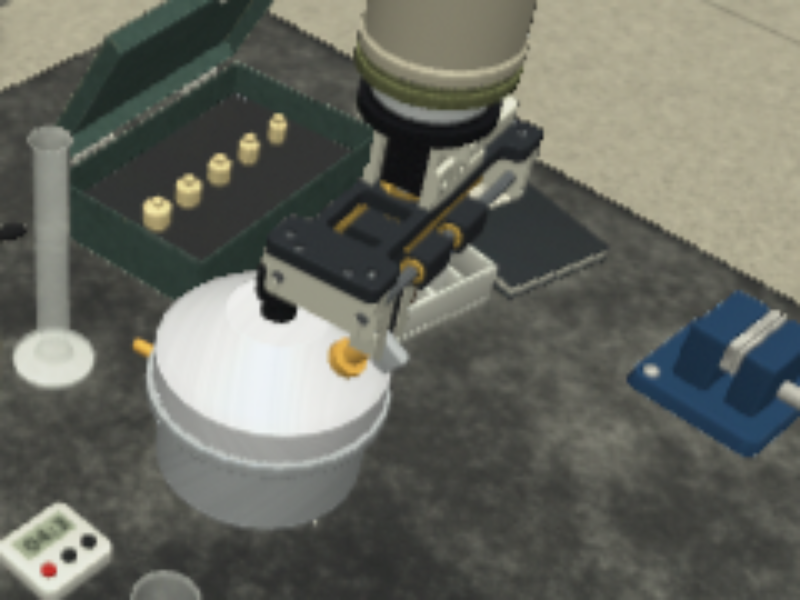

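The tap is turned: the bar is in line with the lid's middle and the opening is 10.3 mm, the bar's own thickness. I'll release it, rise and go over the knob.

play_rows(increments="0 0 0 0 0.3; 0 0 0 0 0.3; 0 0 0 0 0.3; 0 0 -50 0 0.3; 0 0 -80 0 0; -70 -2 -80 0 -0.5; -70 -2 -80 0 -0.5; -70 -2 -80 0 -0.5; -70 -2 -80 0 -0.5")

```text
t: 6.85
tool_pos: [0.612, -0.1848, 0.2276]
orientation: [0.254, -3.129, -0.001]
force: [-0.4, -0.2, 0.5]
opening: 0.0674
gripper_force: 0.0
```

Run:
```python
from h import *
robot.read_camera("scene")
for n in ("lid_knob","tap_grip","lid"):
    print(n,[(np.round(a["centre"],3).tolist(),round(a["conf"],2)) for a in robot.landmark_of("scene",n)[:2]])
plan([.613,-.183,.149],99)
im=robot.read_camera("scene"); cv2.imwrite("pics/s4.png",cv2.resize(im[60:240,300:540],(800,600)))
```

```text
lid_knob [([0.612, -0.184, 0.164], 0.91), ([0.609, -0.182, 0.084], 0.45)]
tap_grip [([0.546, -0.193, 0.155], 0.65), ([0.635, -0.005, -0.002], 0.31)]
lid [([0.609, -0.18, 0.082], 0.83)]
t 7.05 tcp [ 0.6117 -0.1851  0.2286] open 0.0695 toolY 99.2 row [-1.7  1.9 79.6] yaw 0.2 q6 -121 F [-0.2 -0.1  0.3]
```

View pics/s4.png

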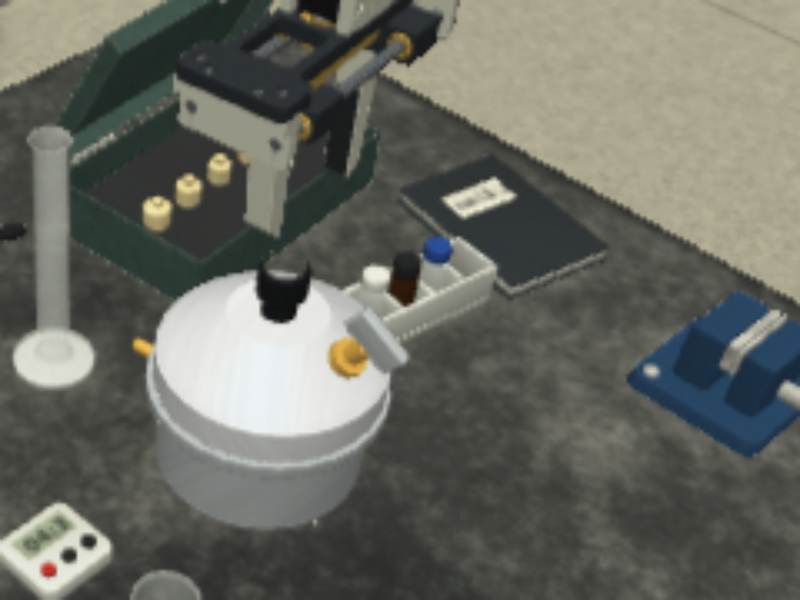

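The bar now points outward down the slope, so the tap is open, and the lid is still seated. I'll descend and grip the knob.

play_rows(increments="-1 1 40 0 -0.5; -1 1 65 0 -0.5; -1 1 79 0 -0.5; -1 1 79 0 -0.5; -1 1 79 0 -0.5; -1 1 79 0 0; -1 1 79 0 0.5; -1 1 79 0 0.5; -1 1 79 0 0.5; -1 1 79 0 0.5; -1 1 79 0 0.5; -1 1 79 0 0.5", force=35)

```text
t: 8.3
tool_pos: [0.6135, -0.1824, 0.1503]
orientation: [-0.255, 3.131, 0.003]
force: [-0.7, 5.5, 4.3]
opening: 0.0329
gripper_force: 35.0
```

The grip is good. I'll lift straight up.

play_rows(increments="0 0 -5 0 0.7; 0 0 -10 0 0.7; 0 0 -20 0 0.7; 0 0 -30 0 0.7; 0 0 -45 0 0.7; 0 0 -60 0 0.7; 0 0 -70 0 0.7; 0 0 -80 0 0.7; 0 0 -80 0 0.7; 0 0 -80 0 0.7")

```text
t: 9.3
tool_pos: [0.6133, -0.1837, 0.2296]
orientation: [-0.254, 3.131, -0.0]
force: [0.1, 0.1, -4.5]
opening: 0.0331
gripper_force: 35.0
```

Run:
```python
from h import *
im=robot.read_camera("scene"); cv2.imwrite("pics/s5.png",cv2.resize(im[40:240,280:540],(800,600)))
print([(np.round(a["centre"],3).tolist(),round(a["conf"],2)) for n in("lid","lid_knob") for a in robot.landmark_of("scene",n)[:1]])
plan([.557,.200,.23],99)
```

```text
[([0.61, -0.187, 0.161], 0.79), ([0.556, 0.201, -0.0], 0.28)]
t 9.45 tcp [ 0.6128 -0.1834  0.2285] open 0.0329 toolY 99.3 row [ -6.8 387.4  -1.2] yaw 0.3 q6 -121 F [-0.1 -0.1 -4.3]
```

View pics/s5.png

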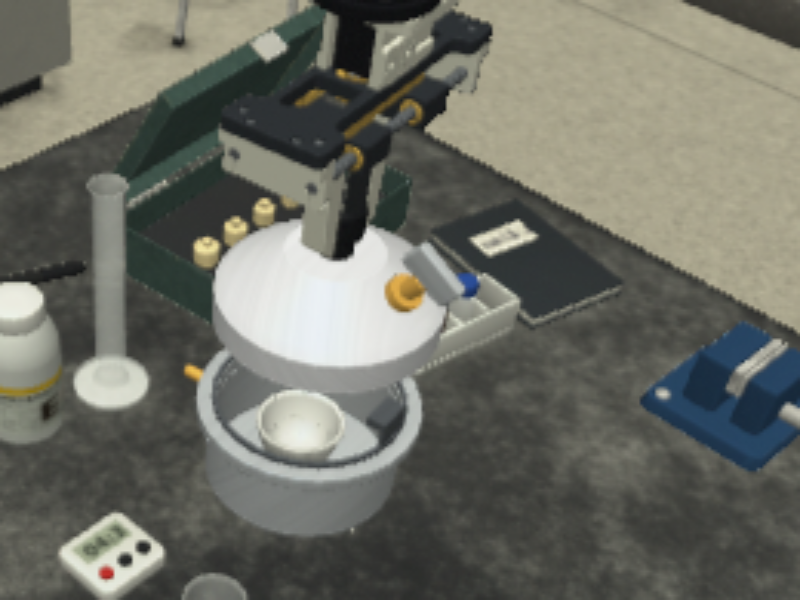

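The lid is lifted level and the mortar is undisturbed. I'll carry it to above the dish.

play_rows(increments="0 10 0 0 0.7; -1 30 0 0 0.7; -1 60 0 0 0.7; -2 95 0 0 0.7; -2 130 0 0 0.7; -3 165 0 0 0.7; -4 200 0 0 0.7; -4 235 0 0 0.7; -5 270 0 0 0.7; -5 305 0 0 0.7; -6 335 0 0 0.7; -7 360 0 0 0.7; -7 377 0 0 0.7; -7 387 0 0 0.7; -7 387 0 0 0.7; -7 387 0 0 0.7; -7 387 0 0 0.7")

```text
t: 11.15
tool_pos: [0.558, 0.1984, 0.2296]
orientation: [0.252, -3.131, 0.001]
force: [-0.5, -0.3, -4.2]
opening: 0.033
gripper_force: 35.0
```

Run:
```python
from h import *
im=robot.read_camera("scene"); cv2.imwrite("pics/s6.png",im)
for c in("scene","top"):
    if c=="top": robot.read_camera(c)
    print([(n,np.round(a["centre"],3).tolist(),round(a["conf"],2)) for n in("lid","lid_rest") for a in robot.landmark_of(c,n)[:1]])
plan([.557,.2005,.08],99)
```

```text
[('lid', [0.554, 0.196, 0.16], 0.6), ('lid_rest', [0.556, 0.201, 0.001], 0.73)]
[]
t 11.45 tcp [0.558  0.1989 0.2296] open 0.0329 toolY 99.2 row [  0.7   1.7 149.6] yaw 0.2 q6 -85 F [-0.4 -0.7 -5.1]
```

View pics/s6.png

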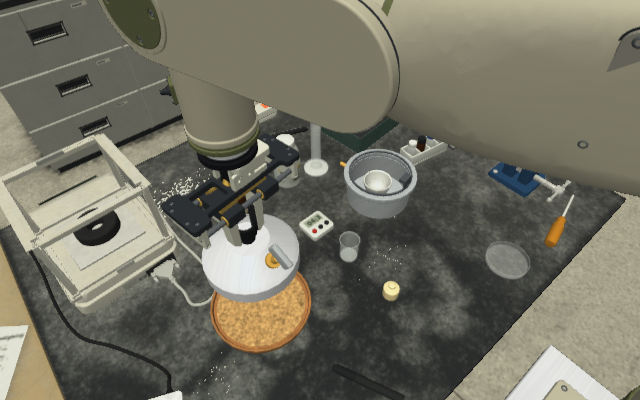

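The lid is level above the dish, and the dish centre agrees between readings to within a few mm. I'll lower it gently, slowing near the floor.

play_rows(increments="-1 2 15 0 0.7; -1 2 35 0 0.7; -1 2 55 0 0.7; -1 2 75 0 0.7; -1 2 95 0 0.7; -1 2 112 0 0.7; -1 2 124 0 0.7; -1 2 132 0 0.7; -1 2 138 0 0.7; -1 2 142 0 0.7; -1 2 144 0 0.7; -1 2 146 0 0.7; -1 2 147 0 0.7; -1 2 148 0 0.7; -1 2 149 0 0.7; -1 2 149 0 0.7; -1 2 149 0 0.7")

```text
t: 13.15
tool_pos: [0.5586, 0.2016, 0.0808]
orientation: [-0.254, 3.131, 0.0]
force: [-0.4, 0.3, -4.6]
opening: 0.0329
gripper_force: 35.0
```

Still hanging free, so I'll creep down a little further.

play_rows(increments="0 0 0.5 0 0.7; 0 0 1 0 0.7; 0 0 1.5 0 0.7; 0 0 1.5 0 0.7; 0 0 1.5 0 0.7")

```text
t: 13.65
tool_pos: [0.559, 0.2014, 0.0803]
orientation: [-0.254, 3.13, -0.0]
force: [-2.3, -3.3, 5.2]
opening: 0.0332
gripper_force: 35.0
```

Contact: the weight is on the floor. I'll release and retreat.

play_rows(increments="0 0 0 0 0.3; 0 0 0 0 0; 0 0 0 0 -0.4; 0 0 0 0 -0.5; 0 0 0 0 -0.5; 0 0 -20 0 -0.5; 0 0 -50 0 -0.5; 0 0 -90 0 -0.5; 0 0 -130 0 -0.5; 0 0 -170 0 -0.5; 0 -50 -170 0 -0.5; 0 -100 -170 0 -0.5; 0 -150 -170 0 -0.5; 0 -200 -170 0 -0.5; 0 -200 -170 0 -0.5; 0 -200 -170 0 -0.5")

```text
t: 15.25
tool_pos: [0.5907, 0.0031, 0.2489]
orientation: [0.25, -3.131, -0.001]
force: [0.9, -0.4, -0.8]
opening: 0.0697
gripper_force: 0.0
```

Run:
```python
from h import *
im=robot.read_camera("scene"); cv2.imwrite("pics/s7.png",im)
for c in("scene","top"):
    if c=="top": robot.read_camera(c)
    print([(n,np.round(a["centre"],3).tolist(),round(a["conf"],2)) for n in("lid","lid_rest","lid_knob") for a in robot.landmark_of(c,n)[:1]])
plan([.557,.2,.08],99)
```

```text
[('lid', [0.555, 0.2, 0.013], 0.69), ('lid_knob', [0.559, 0.196, 0.094], 0.81)]
[('lid_knob', [0.412, -0.013, -0.003], 0.27)]
t 15.65 tcp [0.5907 0.0052 0.2492] open 0.0697 toolY 99.4 row [  1.5 197.6 169.2] yaw 0.4 q6 -104 F [-0.8  0.7  0.4]
```

View pics/s7.png

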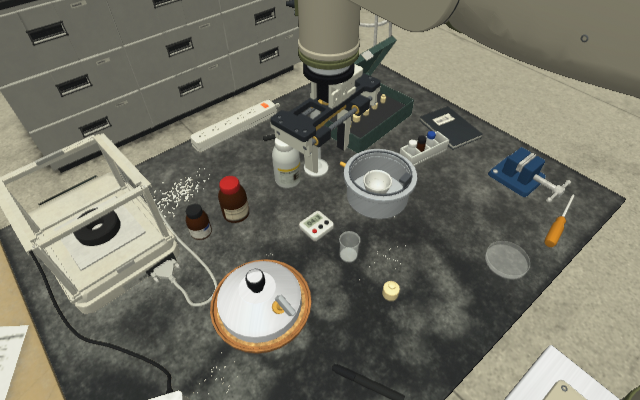

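The lid lies flat in the dish at about (260,303), knob up and centred. The mortar still stands in the chamber, the other items are where they were, and the gripper is clear of everything.

```bash
python3 -c "
from plant import robot
print(robot.close_job())"
```

```text
the job is handed in; nothing more can be done
None
```

The job is handed in: I opened the vent tap by a quarter turn, then lifted the lid off level and laid it flat, knob up and centred, in the cork dish; the final picture shows the mortar and everything else undisturbed, though the hand-in returned no verdict.

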